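# Make up two calligraphy kits

## Robot

A 6-joint arm with a two-finger parallel gripper is mounted at the origin on the work surface. World frame = base frame: x ahead of the robot, y to its left, z up, the work surface at z = 0. Lengths are in m, angles in rad, forces in N, time in s.
With the tool pointing down it reaches from about 0.25 to 0.725 m from the base axis. Payload 4 kg.
Tool frame: the origin (TCP) lies midway between the tips of the shut fingers; the grasp point (between the pads) lies 19 mm behind it; z points along the fingers, y is the line along which they close (so a half turn about z gives the same grasp; the last joint's range is limited). The gripper opens to 85 mm and grips with 20 to 120 N. Pads are 22 mm wide; open, the fingers measure 114 mm over their backs; the gripper's body (76 mm by 85 mm) begins 54 mm behind the grasp point. The pads swing forward as they close: fully open they stand 13 mm farther back than shut.
Start: joints at [1.172, 0.241, 0.005, 1.335, 0, 1.571], TCP at [0.194, 0.461, 0.231] pointing down, gripper open.
Joint ranges: [-2.72, 2.72], [-1.05, 1.87], [-1.09, 1.28], [-1.99, 2.15], [-1.42, 1.44], [-3.14, 3.14]. Speed limits (rad/s): [2.79, 2.79, 3.14, 3.14, 3.14, 3.14].

## Interface

Orientations are given as a unit quaternion [x, y, z, w].
In Python, from workcell import get_obs, camera, job_done, silhouettes gives the robot as it stands. The module is installed in compiled form; this text tells all that it offers.
- The arm moves only by the tool drive_tool, never from a script. Its argument "increments" is a list of rows, each a list of 3 entries, a list of its own where there are three numbers: the shift along the world's x, y, z in mm, then the turn, a rotation vector about the world's x, y, z in degrees, then the opening, from 0 (shut) to 1 (fully open). A call has 1 to 8 rows; each row shifts and turns the commanded pose from where the row before left it; what a row does not reach is not made up. A row lasts 1/12 s, in which the tool goes at most 41.7 mm and 7.16 degrees, less where a joint would pass 70% of its speed; a pose out of reach is approached as far as the arm can. A call is refused whole if a number of a shift passes 41.7 or a number of a turn 7.16, either way. A call with a gripper value outside its range is refused whole. The fingers move at their own pace and stop on an object; the grip force is fixed at half the most. Time passes only in rows, so rows that do not move let the fingers close. It gives the time, the measured TCP pose, the force, the opening and the grip force at its end, in the units of the state.
- get_obs(): the state, without advancing time (a new reading comes with each control period).
- camera(name): name is "scene" or "top" or "wrist"; returns a dict with "image" (480x640x3 uint8, red, green, blue), "K" (3x3 intrinsics, pixels), "view" (4x4, takes a point from world to camera coordinates). Camera axes: x right, y down, z forward; pixel columns grow to the right and rows downward; lengths in m; the calibration is good to about 2 mm. A picture is of the moment at which its call begins. There is no depth.
- job_done(): hands the job in; it is judged then, once.
Trained networks look in a picture, given as the dict that the camera call returned (one of the last four; its "shot" number tells which), for a name from the list of things; names that differ only in an ending like _2 or _b are one class to them, and where a whole thing is asked for, a point or a joint stands for the part that bears it (a point fixed in the world has none). Each returns a list of dicts, best first, with "conf" (0 to 1); they miss things now and then, are a little off and sometimes report something else, mostly with a low value. They report only what shows in the picture. A call takes as long as a camera call.
- silhouettes(query, picture): "region" (480x640 bool, what is visible of it) and "bbox" ([left, top, right, bottom] in pixels, round what is visible of it).
The state is a dict: "clock": time; "joint_pos": joint angles; "joint_vel": joint speeds; "tau": joint torques, N m; "eef_pos": TCP position; "tool_rot": TCP orientation; "ft_force": force on the tool from outside, world axes, zero at the start; "ft_torque": the same for the moment, N m; "grip_width": finger opening in m; "grasp_force": force on a finger pad.
Only numpy, scipy, OpenCV 4.12 (cv2) and the standard library are available. Lean on these libraries where they do the work, as an engineer would, in place of code of your own. Each camera call takes 0.05 s, during which the arm holds its last target. There are 200 camera calls.

## Task

Make up the two calligraphy kits. The long tray takes the large brush and the bar paperweight, one in each of its two slots; the short tray takes the small brush in its long slot, and the seal stone and the porcelain paste pot, both standing upright, one in each of its two small compartments. Everything must end inside its compartment, lying or standing on the tray floor and let go of; set the pot down gently, and leave the paper cup where it is.

Things in the scene. Friction and masses are not known exactly. Their poses are not given: they have to be found in the camera images.
- long_tray: Fixed long wooden kit tray, 270 x 143 mm, rims and divider 11 mm high, 5 mm thick, floor top 4 mm above the table. Origin: centre of the underside; x along the length (roughly away from the robot), z up. One divider along x at y = 0 makes two equal slots, 260 x 64 mm inside, centred at y = +36.5 and -36.5 mm. To the left or right of the stock.
- short_tray: Fixed short wooden kit tray, 210 x 155 mm, rims and dividers 11 mm high, 5 mm thick, floor top 4 mm above the table. Origin: centre of the underside; x along the length, z up. One long slot, 200 x 64 mm inside, centred at (x, y) = (0, -40.5) mm; on the +y side two small compartments, 97 (x) x 76 mm inside, centred at (+51, +34.5) and (-51, +34.5) mm. To the left or right of the stock.
- large_brush: Large writing brush lying on the table: dark brown wooden eight-sided handle 18 mm across the flats, black collar, pale tapered head (last 55 mm, at +x). 230 mm long in all, about 60 g. Origin: on its axis, midway along the length, 9 mm above what it lies on; x along the brush towards the head. Either way round in its slot will do.
- small_brush: Small writing brush lying on the table: pale wooden eight-sided handle 10 mm across the flats, black collar, pale tapered head (last 28 mm, at +x). 170 mm long in all, about 20 g. Origin: on its axis, midway along the length, 5 mm above what it lies on; x along the brush towards the head. Either way round in its slot will do.
- paperweight: Bar paperweight of dark wood, 180 x 26 x 20 mm, about 300 g, lying flat. Origin: centre of the underside; x along the bar, z up (20 mm to the top).
- seal_stone: Seal stone standing upright: reddish-brown stone block 30 x 30 mm and 45 mm high with a small rounded top, 55 mm in all, about 130 g. Origin: centre of the underside; z up, x and y square to its faces.
- paste_pot: Round white porcelain pot of seal paste with a closed flat top and a blue band, 56 mm across and 32 mm high, about 160 g. Origin: centre of the underside; z up.
- paper_cup: Bystander: brown paper cup standing beyond the stock, 74 mm across the rim, 85 mm high. Origin: centre of the underside. Leave it alone.

How it is judged:
By the outcome, as a careful person would: the job done as asked, in the order asked, and still so for the second after the job is handed in, with the robot touching nothing.
It also fails if it takes over 125 s, if anything falls off the work surface, if the arm or the gripper's body presses on something with over 40 N, if the wrist force passes 120 N, or if a joint passes its speed limit or range.

## Working session

There is one attempt and no reset: what is moved stays moved. The work goes in short steps, Python scripts to look and compute and a tool call to move; the robot and the scene stay as the last step left them, time stands still between calls to the robot, and variables do not carry over. Pictures are saved under pics/ and viewed, at most 14 in all, crops included, and the job is handed in when it is done.

Besides the shell and the picture viewer there is one more tool, called after "Emit:" as name(argument=value, ...) on one line, values as JSON. drive_tool: Moves the arm, as the interface text tells. Its arguments: {"type":"object","properties":{"increments":{"type":"array"}},"required":["increments"]}

```bash
mkdir -p pics
cat > h.py <<'E'
import numpy as np, cv2
from workcell import get_obs, camera, silhouettes
def ray(c,uv,z):
    V=np.array(c["view"]);K=np.array(c["K"]);R=V[:3,:3];o=-R.T@V[:3,3]
    uv=np.atleast_2d(uv).astype(float);d=np.c_[uv,np.ones(len(uv))]@np.linalg.inv(K).T@R
    return (o+d*((z-o[2])/d[:,2])[:,None])[:,:2]
def save(c,n): cv2.imwrite("pics/"+n,c["image"][:,:,::-1])
def rect(c,name,z):
    out=[]
    for s in silhouettes(name,c)[:2]:
        v,u=np.nonzero(s["region"]);
        if len(u)<10: continue
        p=ray(c,np.c_[u,v],z);r=cv2.minAreaRect((p*1000).astype(np.float32))
        out.append((round(s["conf"],2),len(u),np.round(r[0],1),np.round(r[1],1),round(r[2],1),"mean",np.round(p.mean(0)*1000,1)))
    return out
E
python3 - <<'E'
from h import *
print({k:np.round(v,3) for k,v in get_obs().items()})
Z=dict(long_tray=.011,short_tray=.011,large_brush=.009,small_brush=.005,paperweight=.02,seal_stone=.045,paste_pot=.032,paper_cup=.085)
for n in ["top","scene"]:
    c=camera(n);save(c,n+"0.png");V=np.array(c["view"]);print(n,-V[:3,:3].T@V[:3,3])
    for k,z in Z.items():
        for r in rect(c,k,z):print(k,*r)
E
```

```text
{'clock': np.float64(0.0), 'joint_pos': array([1.172, 0.241, 0.004, 1.335, 0.   , 1.571]), 'joint_vel': array([-0.001, -0.001, -0.001, -0.001, -0.   ,  0.001]), 'tau': array([ 1.0000e-03, -3.7232e+01,  2.5241e+01,  1.7000e-02, -0.0000e+00,
       -0.0000e+00]), 'eef_pos': array([0.194, 0.46 , 0.23 ]), 'tool_rot': array([ 0.198,  0.98 , -0.001, -0.   ]), 'ft_force': array([-0.52 , -0.56 ,  0.084]), 'ft_torque': array([ 0.011,  0.047, -0.033]), 'grasp_force': np.float64(0.0), 'grip_width': np.float64(0.085)}
top [0.52997006 0.00165206 1.24511273]
long_tray 0.61 8253 [ 539.  -322.7] [145.  271.7] 75.5 mean [ 537.5 -322.3]
short_tray 0.96 7002 [481.4 340.8] [157.2 211.2] 87.3 mean [480.5 340.7]
large_brush 0.65 848 [423.2 -37.8] [ 21.5 223. ] 0.4 mean [422.9 -47.2]
small_brush 0.91 299 [582.4 -19.7] [ 10.2 164.3] 2.9 mean [582.7 -22.8]
paperweight 0.76 993 [516.   -7.8] [ 25.8 176.7] 0.4 mean [516.2  -7.1]
seal_stone 0.47 244 [ 661.7 -122.8] [30.9 37.3] 59.3 mean [ 661.5 -123. ]
paper_cup 0.94 1034 [781.3 -21.8] [72.2 73.4] 45.1 mean [780.4 -22.6]
scene [ 0.95781463 -0.19701682  0.71146186]
long_tray 0.69 14232 [ 540.6 -325.8] [146.2 275.1] 75.6 mean [ 552.5 -330.4]
short_tray 0.88 6023 [484.6 333.8] [164.  218.1] 87.6 mean [490.5 332.3]
small_brush 0.58 503 [583.  -23.9] [ 12.1 163.2] 3.0 mean [583.3 -27.4]
paperweight 0.93 1634 [522.5 -13.6] [ 37.6 180.7] 1.1 mean [523. -17.]
seal_stone 0.63 522 [ 673.3 -130.8] [29.8 46.2] 62.3 mean [ 673.2 -130.4]
paste_pot 0.79 961 [684.4  96.3] [55.9 67.7] 53.9 mean [684.6  96.2]
paper_cup 0.85 2412 [792.5 -31.2] [71.8 89.2] 58.2 mean [791.1 -32.6]
```

View pics/top0.png

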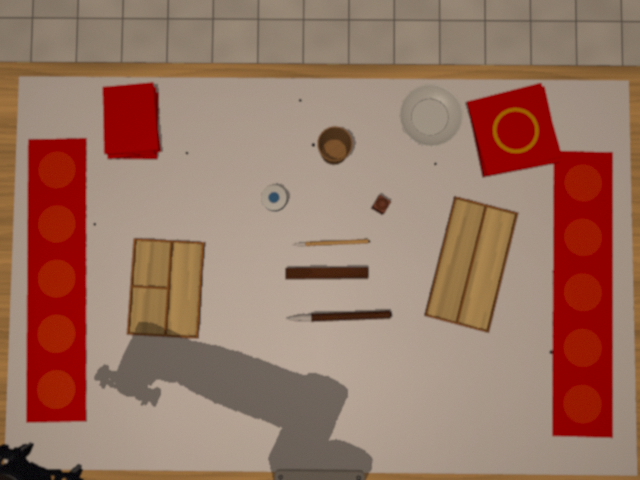

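View pics/scene0.png

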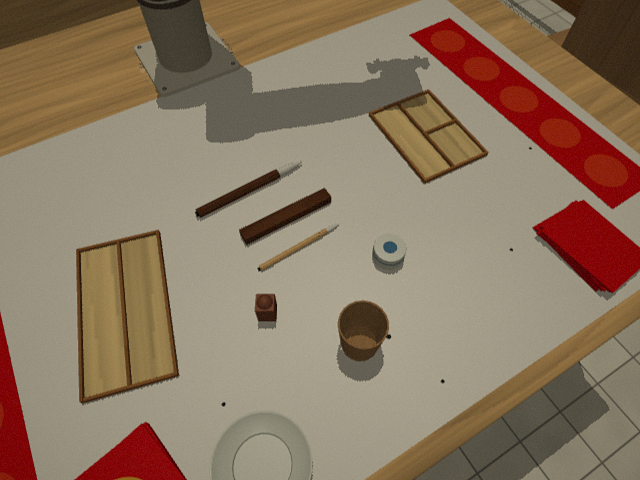

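The top view shows +x up and +y to the left. The short tray is at (167,288) and the long tray at (471,264). The large brush is at (340,316), the paperweight at (327,272) and the small brush at (332,242), all lying along y. The seal is at (381,204), the pot at (274,197) and the cup at (336,145). The scene view agrees.

Run:
```python
from h import *
c=camera("top");w=camera("scene")
for cc,nm in((c,"top"),(w,"scene")):
  for k,z in dict(large_brush=.009,small_brush=.005,paperweight=.02).items():
    for s in silhouettes(k,cc)[:1]:
        v,u=np.nonzero(s["region"]);p=ray(cc,np.c_[u,v],z)*1000
        m=p.mean(0);e=np.linalg.svd(p-m,full_matrices=False)[2][0];e*=np.sign(e[1]);t=(p-m)@e
        print(nm,k,"axis deg",np.degrees(np.arctan2(e[1],e[0])).round(1),"mid",(m+e*(t.max()+t.min())/2).round(1),"len",np.ptp(t).round(1),"y",p[:,1].min().round(1),p[:,1].max().round(1))
for s in silhouettes("paste_pot",c):print("pot",s["conf"],s["bbox"])
im=cv2.cvtColor(c["image"],cv2.COLOR_RGB2HSV)[185:210,262:288]
m=(im[...,0]>95)&(im[...,0]<125)&(im[...,1]>110)
v,u=np.nonzero(m);print("pot top centre",len(u),ray(c,[[u.mean()+262,v.mean()+185]],.032)*1000)
crop=c["image"][180:340,255:415];cv2.imwrite("pics/crop.png",cv2.resize(crop,(592,592),interpolation=cv2.INTER_CUBIC)[:,:,::-1])
print(get_obs()["clock"])
```

```text
top large_brush axis deg 92.5 mid [422.7 -36.7] len 225.5 y -149.2 75.9
top small_brush axis deg 92.9 mid [582.3 -19.6] len 168.7 y -103.8 64.6
top paperweight axis deg 91.3 mid [516.2  -7.9] len 177.0 y -96.2 80.6
scene large_brush axis deg 92.2 mid [423.5 -41.1] len 224.8 y -153.5 71.1
scene small_brush axis deg 93.2 mid [583.2 -23.9] len 160.3 y -103.9 56.0
scene paperweight axis deg 91.2 mid [522.5 -13.3] len 181.3 y -104.0 77.1
pot 0.71 [261.5, 184.4, 285.5, 211.3]
pot 0.24 [421.4, 194.4, 513.7, 331.8]
pot top centre 45 [[678.57380637 106.03799518]]
1.35
```

View pics/crop.png

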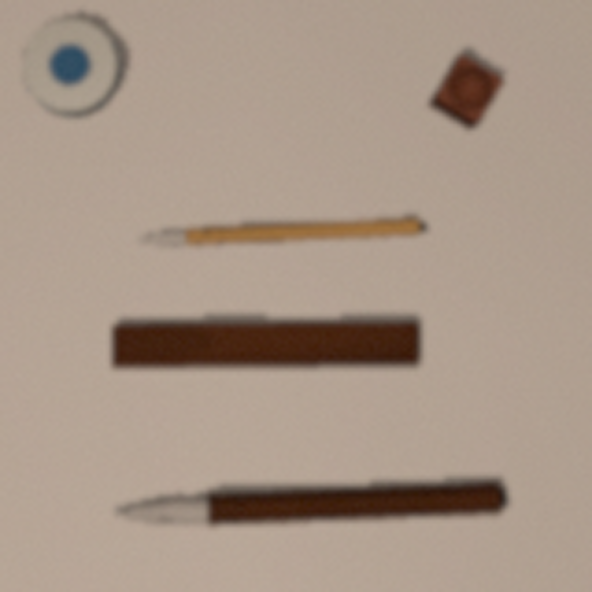

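Emit:
drive_tool(increments=[[[16.5, -36.4, 0], [0, 0, -4.62], 0.6], [[16.5, -36.4, 0], [0, 0, -4.62], 0.6], [[16.5, -36.4, -5], [0, 0, -4.62], 0.6], [[16.5, -36.4, -10], [0, 0, -4.62], 0.6], [[16.5, -36.4, -10], [0, 0, -4.62], 0.6], [[16.5, -36.4, -10], [0, 0, -4.62], 0.6], [[16.5, -36.4, -10], [0, 0, -4.62], 0.6], [[16.5, -36.4, -10], [0, 0, -4.62], 0.6]])

```text
clock: 2.02
eef_pos: [0.3266, 0.1679, 0.1762]
tool_rot: [0.5, 0.866, 0.001, 0.0]
ft_force: [0.8, 0.4, 1.1]
grip_width: 0.0512
grasp_force: 0.0
```

Emit:
drive_tool(increments=[[[16.5, -36.4, -10], [0, 0, -4.62], 0.6], [[16.5, -36.4, -10], [0, 0, -4.62], 0.6], [[16.5, -36.4, -10], [0, 0, -4.62], 0.6], [[16.5, -36.4, -10], [0, 0, -4.62], 0.6], [[16.5, -36.4, -10], [0, 0, -4.62], 0.6], [[16.5, -36.4, -10], [0, 0, -4.62], 0.6], [[0, 0, 0], [0, 0, 0], 0.6], [[0, 0, 0], [0, 0, 0], 0.6]])

```text
clock: 2.68
eef_pos: [0.4252, -0.0506, 0.1157]
tool_rot: [0.693, 0.721, -0.0, -0.001]
ft_force: [-0.7, 0.6, -0.4]
grip_width: 0.051
grasp_force: 0.0
```

```bash
cat >> h.py <<'E'
from scipy.spatial.transform import Rotation as Rn
def st():
    o=get_obs();R=Rn.from_quat(o["tool_rot"]).as_matrix()
    print("t",round(float(o["clock"]),2),"p",(o["eef_pos"]*1000).round(1),"close",np.degrees(np.arctan2(R[1,1],R[0,1])).round(1),"z",R[:,2].round(3),"j",o["joint_pos"].round(2),"F",o["ft_force"].round(1),"w",(o["grip_width"]*1000).round(1),"gf",o["grasp_force"].round(1))
E
python3 - <<'E'
from h import *
st()
c=camera("wrist");save(c,"wrist1.png")
for k,z in dict(large_brush=.009).items():
    for s in silhouettes(k,c)[:1]:
        v,u=np.nonzero(s["region"]);p=ray(c,np.c_[u,v],z)*1000
        m=p.mean(0);e=np.linalg.svd(p-m,full_matrices=False)[2][0];e*=np.sign(e[1]);t=(p-m)@e
        print(k,"axis deg",np.degrees(np.arctan2(e[1],e[0])).round(1),"mid",(m+e*(t.max()+t.min())/2).round(1),"len",np.ptp(t).round(1),"mean",m)
E
```

```text
Traceback (most recent call last):
  File "h.py", line 19, in st
    print("t",round(float(o["clock"]),2),"p",(o["eef_pos"]*1000).round(1),"close",np.degrees(np.arctan2(R[1,1],R[0,1])).round(1),"z",R[:,2].round(3),"j",o["joint_pos"].round(2),"F",o["ft_force"].round(1),"w",(o["grip_width"]*1000).round(1),"gf",o["grasp_force"].round(1))
                                                                                                                                                                                                                ^^^^^^^^^^^^^^^^^^^^^^^^^^^^
AttributeError: 'float' object has no attribute 'round'
```

```bash
sed -i 's/(o\["grip_width"\]\*1000).round(1)/round(float(o["grip_width"])*1000,1)/;s/o\["grasp_force"\].round(1)/round(float(o["grasp_force"]),1)/' h.py
cat >> h.py <<'E'
def axis(c,k,z):
    for s in silhouettes(k,c)[:1]:
        v,u=np.nonzero(s["region"]);p=ray(c,np.c_[u,v],z)*1000
        m=p.mean(0);e=np.linalg.svd(p-m,full_matrices=False)[2][0];e*=np.sign(e[1]);t=(p-m)@e
        print(k,s["conf"],"axis deg",np.degrees(np.arctan2(e[1],e[0])).round(1),"mid",(m+e*(t.max()+t.min())/2).round(1),"len",np.ptp(t).round(1),"mean",m.round(1))
E
python3 - <<'E'
from h import *
st()
c=camera("wrist");save(c,"wrist1.png");axis(c,"large_brush",.009);axis(c,"paperweight",.02)
E
```

```text
t 2.68 p [425.2 -50.6 115.7] close 2.2 z [-0.001  0.    -1.   ] j [-0.12  0.19 -0.38  1.    0.    1.41] F [-0.7  0.6 -0.4] w 51.0 gf 0.0
large_brush 0.82 axis deg 92.7 mid [423.7 -39.4] len 229.7 mean [423.5 -33.9]
paperweight 0.69 axis deg 91.0 mid [513.3  -9.7] len 176.0 mean [ 5.132e+02 -5.000e-01]
```

View pics/wrist1.png

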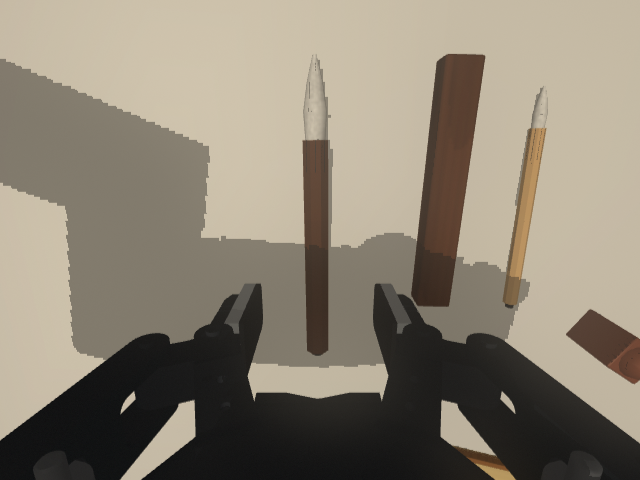

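The wrist view shows the large brush between the fingers (column ~316), with the paperweight clear to its right. I'll go down and grip.

Emit:
drive_tool(increments=[[[-1, 0, -35], [0, 0, 0.4], 0.6], [[0, 0, -35], [0, 0, 0], 0.6], [[0, 0, -26], [0, 0, 0], 0.6], [[0, 0, -14], [0, 0, 0], 0.6], [[0, 0, 0], [0, 0, 0], 0.6], [[0, 0, 0], [0, 0, 0], 0], [[0, 0, 0], [0, 0, 0], 0], [[0, 0, 0], [0, 0, 0], 0]])

```text
clock: 3.5
eef_pos: [0.4257, -0.0484, 0.008]
tool_rot: [0.689, 0.725, 0.001, 0.001]
ft_force: [-3.8, 1.6, 15.8]
grip_width: 0.0162
grasp_force: 52.2
```

Emit:
drive_tool(increments=[[[0, 0, 0], [0, 0, 0], 0], [[0, 0, 0], [0, 0, 0], 0], [[0, 0, 0], [0, 0, 0], 0], [[0, 0, 0], [0, 0, 0], 0]])

```text
clock: 3.83
eef_pos: [0.4257, -0.0484, 0.0081]
tool_rot: [0.689, 0.725, 0.002, 0.001]
ft_force: [-2.2, 2.2, 6.8]
grip_width: 0.0154
grasp_force: 59.0
```

```bash
python3 -c "
from h import *
st()"
```

```text
t 3.83 p [425.7 -48.4   8.1] close 2.9 z [ 0.004  0.001 -1.   ] j [-0.11  0.34 -0.52  0.7   0.    1.41] F [-2.2  2.2  6.8] w 15.4 gf 59.0
```

Width of 15.4 mm under an 18 mm handle, plus an upward force, means the pads are on the upper facets. I'll open and grip lower.

Emit:
drive_tool(increments=[[[0, 0, 0], [0, 0, 0], 0.5], [[0, 0, 0], [0, 0, 0], 0.5], [[0, 0, 0], [0, 0, 0], 0.5], [[0, 0, 0], [0, 0, 0], 0.5]])

```text
clock: 4.17
eef_pos: [0.4243, -0.0489, 0.0065]
tool_rot: [0.689, 0.725, 0.0, 0.0]
ft_force: [-0.5, 1.1, 0.1]
grip_width: 0.0427
grasp_force: 0.0
```

Run:
```python
from h import *
st()
c=camera("wrist");axis(c,"large_brush",.009)
c=camera("top");axis(c,"large_brush",.009)
c=camera("scene");axis(c,"large_brush",.009)
```

```text
t 4.17 p [424.3 -48.9   6.5] close 2.9 z [ 0. -0. -1.] j [-0.11  0.35 -0.52  0.7  -0.    1.41] F [-0.5  1.1  0.1] w 42.7 gf 0.0
large_brush 0.72 axis deg 92.7 mid [424.4 -14.2] len 171.3 mean [424.   -7.1]
large_brush 0.87 axis deg 93.4 mid [424.9 -38.9] len 216.9 mean [421.4  18.2]
large_brush 0.91 axis deg 92.6 mid [424.8 -41.5] len 226.4 mean [425.5 -56.3]
```

Emit:
drive_tool(increments=[[[0, 0, -5], [0, 0, 0], 0.5], [[0, 0, 0], [0, 0, 0], 0.5], [[0, 0, 0], [0, 0, 0], 0], [[0, 0, 0], [0, 0, 0], 0], [[0, 0, 0], [0, 0, 0], 0], [[0, 0, 0], [0, 0, 0], 0], [[0, 0, 0], [0, 0, 0], 0], [[0, 0, 0], [0, 0, 0], 0]])

```text
clock: 5.13
eef_pos: [0.4242, -0.0488, 0.0014]
tool_rot: [0.689, 0.725, 0.0, 0.0]
ft_force: [-0.8, -0.2, 1.5]
grip_width: 0.0162
grasp_force: 58.7
```

Emit:
drive_tool(increments=[[[0, 0, 10], [0, 0, 0], 0], [[0, 0, 30], [0, 0, 0], 0], [[0, 0, 35], [0, 0, 0], 0], [[10.5, -28.5, 10], [0, 0, 6.6], 0], [[10.5, -28.5, 0], [0, 0, 6.6], 0], [[10.5, -28.5, 0], [0, 0, 6.6], 0], [[10.5, -28.5, 0], [0, 0, 6.6], 0], [[10.5, -28.5, 0], [0, 0, 6.6], 0]])

```text
clock: 5.8
eef_pos: [0.4769, -0.1926, 0.0864]
tool_rot: [0.452, 0.892, 0.0, 0.0]
ft_force: [0.7, 0.8, 0.2]
grip_width: 0.0162
grasp_force: 58.8
```

Emit:
drive_tool(increments=[[[10.5, -28.5, 0], [0, 0, 6.6], 0], [[10.5, -28.5, 0], [0, 0, 6.6], 0], [[10.5, -28.5, 0], [0, 0, 6.6], 0], [[10.5, -28.5, 0], [0, 0, 6.6], 0], [[10.5, -28.5, 0], [0, 0, 6.6], 0], [[10.5, -28.5, 0], [0, 0, 6.6], 0], [[0, 0, 0], [0, 0, 0], 0], [[0, 0, 0], [0, 0, 0], 0]])

```text
clock: 6.47
eef_pos: [0.5394, -0.3637, 0.0851]
tool_rot: [0.128, 0.992, 0.0, -0.0]
ft_force: [-0.6, 1.0, -0.3]
grip_width: 0.0162
grasp_force: 58.8
```

Run:
```python
from h import *
st()
c=camera("wrist");save(c,"wrist2.png")
axis(c,"large_brush",.09)
for r in rect(c,"long_tray",.011):print(*r)
```

```text
t 6.47 p [ 539.4 -363.7   85.1] close 75.3 z [-0.001  0.001 -1.   ] j [-0.59  0.63  0.21  1.16  0.   -0.34] F [-0.6  1.  -0.3] w 16.2 gf 58.8
large_brush 0.57 axis deg 165.3 mid [ 507.  -353.8] len 168.2 mean [ 499.4 -351.8]
0.56 57654 [ 536.9 -325.1] [142.  262.6] 75.9 mean [ 493.6 -304.3]
```

View pics/wrist2.png

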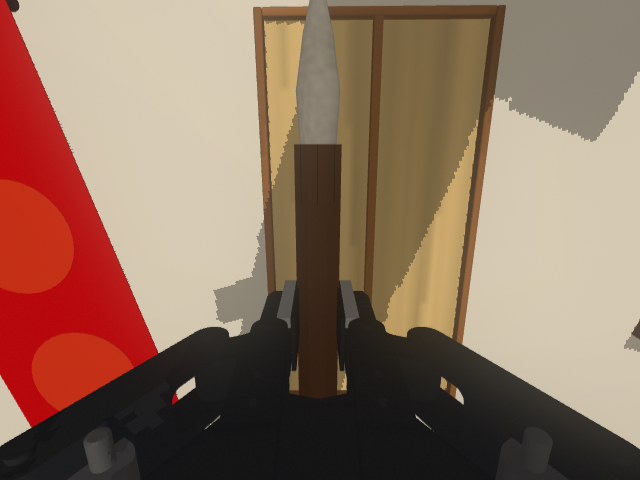

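The brush is held straight over the left-hand slot, between the rim (column 260) and the divider (column 375). I'll lower it.

Emit:
drive_tool(increments=[[[0.5, 1.5, -30], [0, 0, 0], 0], [[0, 0, -25], [0, 0, 0], 0], [[0, 0, -14], [0, 0, 0], 0], [[0, 0, -6], [0, 0, 0], 0], [[0, 0, -4], [0, 0, 0], 0], [[0, 0, 0], [0, 0, 0], 0], [[0, 0, 0], [0, 0, 0], 0.3], [[0, 0, 0], [0, 0, 0], 0.3]])

```text
clock: 7.28
eef_pos: [0.5413, -0.3614, 0.0091]
tool_rot: [0.126, 0.992, -0.001, 0.001]
ft_force: [0.3, -0.6, 0.8]
grip_width: 0.0255
grasp_force: 0.0
```

Emit:
drive_tool(increments=[[[0, 0, 0], [0, 0, 0], 0.3], [[0, 0, 0], [0, 0, 0], 0.3], [[0, 0, 0], [0, 0, 0], 0.3], [[0, 0, 0], [0, 0, 0], 0.3]])

```text
clock: 7.62
eef_pos: [0.5403, -0.361, 0.0077]
tool_rot: [0.127, 0.992, -0.0, 0.0]
ft_force: [-1.0, -0.8, -0.5]
grip_width: 0.0256
grasp_force: 0.0
```

Emit:
drive_tool(increments=[[[0, 0, 15], [0, 0, 0], 0.3], [[0, 0, 35], [0, 0, 0], 0.3], [[0, 0, 40], [0, 0, 0], 0.6], [[-2, 29.2, 0], [0, 0, -6.2], 0.6], [[-2, 29.2, 0], [0, 0, -6.2], 0.6], [[-2, 29.2, 0], [0, 0, -6.2], 0.6], [[-2, 29.2, 0], [0, 0, -6.2], 0.6], [[-2, 29.2, 0], [0, 0, -6.2], 0.6]])

```text
clock: 8.28
eef_pos: [0.5299, -0.2137, 0.0976]
tool_rot: [0.39, 0.921, 0.0, 0.0]
ft_force: [0.4, 0.3, -0.1]
grip_width: 0.0513
grasp_force: 0.0
```

Emit:
drive_tool(increments=[[[-2, 29.2, 0], [0, 0, -6.2], 0.6], [[-2, 29.2, 0], [0, 0, -6.2], 0.6], [[-2, 29.2, 0], [0, 0, -6.2], 0.6], [[-2, 29.2, 0], [0, 0, -6.2], 0.6], [[-2, 29.2, 0], [0, 0, -6.2], 0.6], [[-2, 29.2, 0], [0, 0, -6.2], 0.6], [[-2, 29.2, 0], [0, 0, -6.2], 0.6], [[0, 0, 0], [0, 0, 0], 0.6]])

```text
clock: 8.95
eef_pos: [0.5156, -0.006, 0.0975]
tool_rot: [0.7, 0.714, 0.001, -0.001]
ft_force: [-0.5, -0.1, -1.0]
grip_width: 0.0517
grasp_force: 0.0
```

Run:
```python
from h import *
c=camera("wrist");st();save(c,"wrist3.png");axis(c,"paperweight",.02)
c=camera("top");axis(c,"large_brush",.013);save(c,"top3.png")
```

```text
t 9.0 p [515.9  -8.1  97.5] close 1.3 z [ 0.  0. -1.] j [-0.02  0.37 -0.18  1.02  0.    1.53] F [ 0.  -1.  -0.5] w 51.3 gf 0.0
paperweight 0.83 axis deg 90.9 mid [517.3  -9.2] len 176.4 mean [5.172e+02 3.000e-01]
large_brush 0.62 axis deg 165.4 mid [ 533.  -355.1] len 225.7 mean [ 539.3 -356.8]
```

View pics/top3.png

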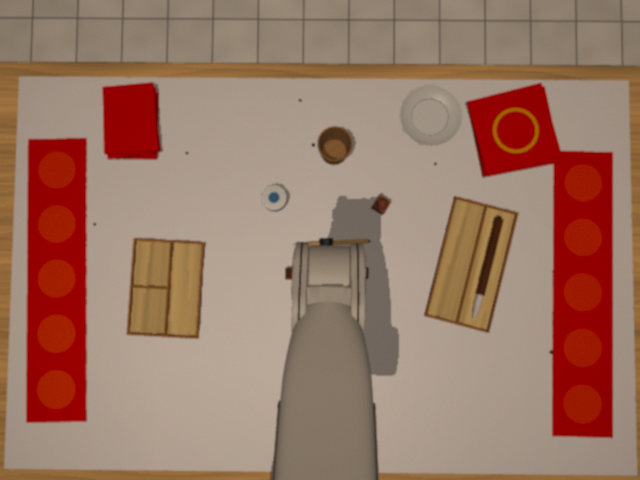

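The large brush lies in its slot, around (487,265) in the image. Next I'll grip the paperweight.

Emit:
drive_tool(increments=[[[1, -1, -35], [0, 0, 0], 0.6], [[0, 0, -35], [0, 0, 0], 0.6], [[0, 0, -16], [0, 0, 0], 0.6], [[0, 0, -7], [0, 0, 0], 0.6], [[0, 0, 0], [0, 0, 0], 0.6], [[0, 0, 0], [0, 0, 0], 0], [[0, 0, 0], [0, 0, 0], 0], [[0, 0, 0], [0, 0, 0], 0]])

```text
clock: 9.82
eef_pos: [0.5186, -0.0118, 0.0061]
tool_rot: [0.701, 0.714, 0.001, 0.001]
ft_force: [-0.1, 0.7, 0.1]
grip_width: 0.0242
grasp_force: 62.1
```

Emit:
drive_tool(increments=[[[0, 0, 0], [0, 0, 0], 0], [[0, 0, 0], [0, 0, 0], 0], [[0, 0, 0], [0, 0, 0], 0], [[0, 0, 0], [0, 0, 0], 0]])

```text
clock: 10.15
eef_pos: [0.5187, -0.0118, 0.0061]
tool_rot: [0.701, 0.714, 0.001, 0.002]
ft_force: [-0.6, -0.6, 6.3]
grip_width: 0.0243
grasp_force: 62.9
```

Emit:
drive_tool(increments=[[[0, 0, 10], [0, 0, 0], 0], [[0, 0, 30], [0, 0, 0], 0], [[0, 0, 35], [0, 0, 0], 0], [[2.5, -23.1, 5], [0, 0, 6.2], 0], [[2.5, -23.1, 0], [0, 0, 6.2], 0], [[2.5, -23.1, 0], [0, 0, 6.2], 0], [[2.5, -23.1, 0], [0, 0, 6.2], 0], [[2.5, -23.1, 0], [0, 0, 6.2], 0]])

```text
clock: 10.82
eef_pos: [0.5294, -0.1276, 0.0848]
tool_rot: [0.482, 0.876, 0.0, -0.0]
ft_force: [0.1, 0.6, -2.9]
grip_width: 0.024
grasp_force: 61.8
```

Emit:
drive_tool(increments=[[[2.5, -23.1, 0], [0, 0, 6.2], 0], [[2.5, -23.1, 0], [0, 0, 6.2], 0], [[2.5, -23.1, 0], [0, 0, 6.2], 0], [[2.5, -23.1, 0], [0, 0, 6.2], 0], [[2.5, -23.1, 0], [0, 0, 6.2], 0], [[2.5, -23.1, 0], [0, 0, 6.2], 0], [[2.5, -23.1, 0], [0, 0, 6.2], 0], [[0, 0, 0], [0, 0, 0], 0]])

```text
clock: 11.48
eef_pos: [0.5473, -0.2929, 0.0845]
tool_rot: [0.127, 0.992, -0.001, 0.001]
ft_force: [0.3, -0.2, -2.2]
grip_width: 0.0247
grasp_force: 61.8
```

Run:
```python
from h import *
c=camera("wrist");st();save(c,"wrist4.png")
```

```text
t 11.53 p [ 546.9 -290.6   84.3] close 75.3 z [ 0. -0. -1.] j [-0.49  0.57  0.11  1.11  0.   -0.23] F [ 0.3  1.  -2.4] w 24.6 gf 61.8
```

View pics/wrist4.png

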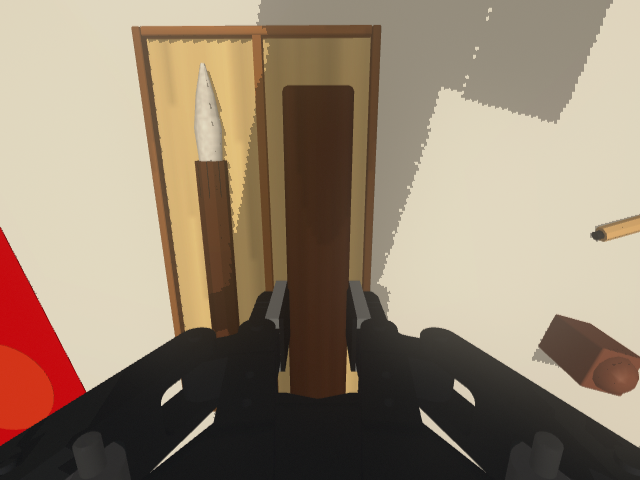

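The bar is centred over the slot (columns 263–372, bar at ~318). I'll lower it.

Emit:
drive_tool(increments=[[[1, 0.5, -30], [0, 0, 0], 0], [[0, 0, -22], [0, 0, 0], 0], [[0, 0, -12], [0, 0, 0], 0], [[0, 0, -6], [0, 0, 0], 0], [[0, 0, -3], [0, 0, 0], 0], [[0, 0, 0], [0, 0, 0], 0], [[0, 0, 0], [0, 0, 0], 0], [[0, 0, 0], [0, 0, 0], 0]])

```text
clock: 12.2
eef_pos: [0.5493, -0.2885, 0.0128]
tool_rot: [0.126, 0.992, -0.0, 0.001]
ft_force: [0.5, -0.5, -1.8]
grip_width: 0.0244
grasp_force: 61.7
```

Emit:
drive_tool(increments=[[[0, 0, 0], [0, 0, 0], 0.36], [[0, 0, 0], [0, 0, 0], 0.36], [[0, 0, 0], [0, 0, 0], 0.36], [[0, 0, 0], [0, 0, 0], 0.36], [[0, 0, 0], [0, 0, 0], 0.36]])

```text
clock: 12.62
eef_pos: [0.5485, -0.2883, 0.0118]
tool_rot: [0.127, 0.992, -0.0, 0.0]
ft_force: [0.8, -0.0, -0.6]
grip_width: 0.0306
grasp_force: 0.0
```

Emit:
drive_tool(increments=[[[0, 0, 15], [0, 0, 0], 0.36], [[0, 0, 35], [0, 0, 0], 0.36], [[0, 0, 35], [0, 0, 0], 0.5], [[2.9, 21.8, 0], [0, 0, -6], 0.5], [[2.9, 21.8, 0], [0, 0, -6], 0.5], [[2.9, 21.8, 0], [0, 0, -6], 0.5], [[2.9, 21.8, 0], [0, 0, -6], 0.5], [[2.9, 21.8, 0], [0, 0, -6], 0.5]])

```text
clock: 13.28
eef_pos: [0.5627, -0.1783, 0.0966]
tool_rot: [0.381, 0.924, 0.0, 0.0]
ft_force: [0.5, 1.2, 0.6]
grip_width: 0.0426
grasp_force: 0.0
```

Emit:
drive_tool(increments=[[[2.9, 21.8, 0], [0, 0, -6], 0.5], [[2.9, 21.8, 0], [0, 0, -6], 0.5], [[2.9, 21.8, 0], [0, 0, -6], 0.5], [[2.9, 21.8, 0], [0, 0, -6], 0.5], [[2.9, 21.8, 0], [0, 0, -6], 0.5], [[2.9, 21.8, 0], [0, 0, -6], 0.5], [[2.9, 21.8, 0], [0, 0, -6], 0.5], [[0, 0, 0], [0, 0, 0], 0.5]])

```text
clock: 13.95
eef_pos: [0.5834, -0.0227, 0.0965]
tool_rot: [0.685, 0.729, 0.001, -0.0]
ft_force: [-0.9, -0.2, -0.1]
grip_width: 0.0429
grasp_force: 0.0
```

Run:
```python
from h import *
c=camera("wrist");st();axis(c,"small_brush",.005)
c=camera("top");axis(c,"paperweight",.024);axis(c,"large_brush",.013)
```

```text
t 14.0 p [583.2 -24.6  96.4] close 3.7 z [ 0.  0. -1.] j [-0.04  0.49  0.01  1.09  0.    1.46] F [-0.5 -0.3 -0. ] w 42.7 gf 0.0
small_brush 0.81 axis deg 92.9 mid [583.6 -20.3] len 167.9 mean [583.4 -16. ]
paperweight 0.62 axis deg 165.4 mid [ 548.5 -283.1] len 177.0 mean [ 550.  -283.4]
large_brush 0.77 axis deg 165.4 mid [ 531.9 -355. ] len 224.8 mean [ 538.2 -356.6]
```

Emit:
drive_tool(increments=[[[0.5, -1, -35], [0, 0, -0.7], 0.4], [[0, 0, -35], [0, 0, 0], 0.4], [[0, 0, -16], [0, 0, 0], 0.4], [[0, 0, -7], [0, 0, 0], 0.4], [[0, 0, -3], [0, 0, 0], 0.4], [[0, 0, 0], [0, 0, 0], 0.4], [[0, 0, 0], [0, 0, 0], 0], [[0, 0, 0], [0, 0, 0], 0]])

```text
clock: 14.87
eef_pos: [0.5848, -0.028, 0.0016]
tool_rot: [0.69, 0.724, 0.001, 0.001]
ft_force: [-0.2, 0.1, 0.1]
grip_width: 0.0111
grasp_force: 0.1
```

Emit:
drive_tool(increments=[[[0, 0, 0], [0, 0, 0], 0], [[0, 0, 0], [0, 0, 0], 0], [[0, 0, 0], [0, 0, 0], 0], [[0, 0, 0], [0, 0, 0], 0], [[0, 0, 0], [0, 0, 0], 0]])

```text
clock: 15.28
eef_pos: [0.5849, -0.028, 0.0017]
tool_rot: [0.69, 0.724, 0.001, 0.001]
ft_force: [1.0, -1.6, 5.8]
grip_width: 0.0075
grasp_force: 59.2
```

Emit:
drive_tool(increments=[[[0, 0, 5], [0, 0, 0], 0], [[0, 0, 10], [0, 0, 0], 0], [[0, 0, 20], [0, 0, 0], 0], [[0, 0, 0], [0, 0, 0], 0]])

```text
clock: 15.62
eef_pos: [0.5858, -0.0274, 0.039]
tool_rot: [0.69, 0.724, 0.002, 0.002]
ft_force: [0.7, -0.1, 0.2]
grip_width: 0.0075
grasp_force: 58.7
```

Run:
```python
from h import *
c=camera("wrist");st();save(c,"wrist5.png");axis(c,"small_brush",.04)
```

```text
t 15.67 p [585.4 -27.4  37.7] close 2.8 z [ 0.005  0.    -1.   ] j [-0.05  0.55 -0.06  0.96  0.    1.48] F [-0.2  0.6 -1. ] w 7.6 gf 58.7
small_brush 0.62 axis deg 92.9 mid [585.6  -7. ] len 145.3 mean [ 5.853e+02 -3.000e-01]
```

View pics/wrist5.png

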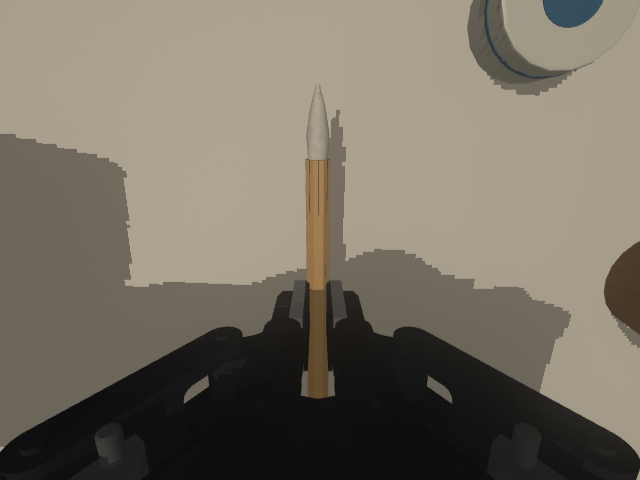

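The small brush is held level and straight (column 318). I'll move it to the short tray.

Emit:
drive_tool(increments=[[[0, 0, 40], [0, 0, 0], 0], [[-7.65, 25, 8], [0, 0, 6.5], 0], [[-7.65, 25, 0], [0, 0, 6.5], 0], [[-7.65, 25, 0], [0, 0, 6.5], 0], [[-7.65, 25, 0], [0, 0, 6.5], 0], [[-7.65, 25, 0], [0, 0, 6.5], 0], [[-7.65, 25, 0], [0, 0, 6.5], 0], [[-7.65, 25, 0], [0, 0, 6.5], 0]])

```text
clock: 16.38
eef_pos: [0.5286, 0.1484, 0.0823]
tool_rot: [0.354, 0.935, -0.001, -0.001]
ft_force: [0.4, 0.3, -0.6]
grip_width: 0.0079
grasp_force: 58.8
```

Emit:
drive_tool(increments=[[[-7.65, 25, 0], [0, 0, 6.5], 0], [[-7.65, 25, 0], [0, 0, 6.5], 0], [[-7.65, 25, 0], [0, 0, 6.5], 0], [[-7.65, 25, 0], [0, 0, 6.5], 0], [[-7.65, 25, 0], [0, 0, 6.5], 0], [[-7.65, 25, 0], [0, 0, 6.5], 0], [[0, 0, 0], [0, 0, 0], 0], [[0, 0, 0], [0, 0, 0], 0]])

```text
clock: 17.05
eef_pos: [0.4828, 0.2984, 0.0822]
tool_rot: [0.023, 1.0, -0.001, -0.001]
ft_force: [-0.4, -0.4, 0.8]
grip_width: 0.0078
grasp_force: 58.8
```

Run:
```python
from h import *
c=camera("wrist");st();save(c,"wrist6.png");axis(c,"small_brush",.09)
```

```text
t 17.1 p [483.1 297.4  82.3] close 87.3 z [-0.002 -0.001 -1.   ] j [ 0.55  0.48 -0.05  1.04 -0.    0.6 ] F [ 0.7 -0.6 -0.9] w 7.3 gf 58.8
small_brush 0.6 axis deg 177.5 mid [461.8 300.6] len 138.2 mean [455.7 300.9]
```

View pics/wrist6.png

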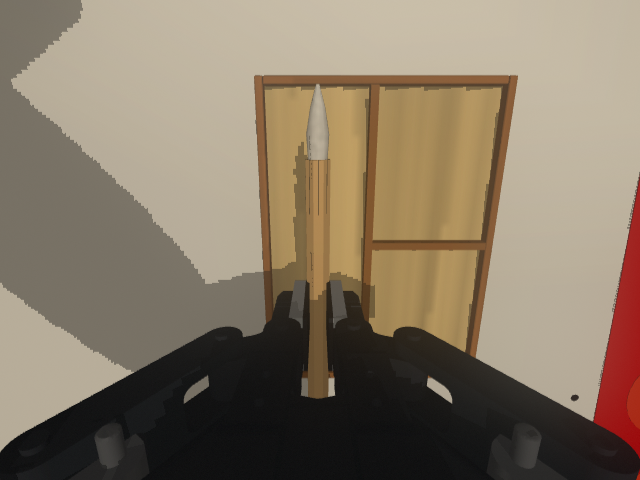

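The brush is over the long slot (columns 265–370). I'll lower it.

Emit:
drive_tool(increments=[[[2, 0, -30], [0, 0, 0], 0], [[0, 0, -24], [0, 0, 0], 0], [[0, 0, -12], [0, 0, 0], 0], [[0, 0, -6], [0, 0, 0], 0], [[0, 0, -3], [0, 0, 0], 0], [[0, 0, 0], [0, 0, 0], 0], [[0, 0, 0], [0, 0, 0], 0], [[0, 0, 0], [0, 0, 0], 0.3]])

```text
clock: 17.82
eef_pos: [0.487, 0.2978, 0.0095]
tool_rot: [0.024, 1.0, 0.001, 0.001]
ft_force: [-0.2, -0.5, 0.2]
grip_width: 0.0186
grasp_force: 0.0
```

Emit:
drive_tool(increments=[[[0, 0, 0], [0, 0, 0], 0.3], [[0, 0, 0], [0, 0, 0], 0.3], [[0, 0, 0], [0, 0, 0], 0.3], [[0, 0, 15], [0, 0, 0], 0.3], [[0, 0, 35], [0, 0, 0], 0.3], [[0, 0, 40], [0, 0, 0], 0.5], [[0, 0, 30], [0, 0, 0], 0.6], [[0, 0, 0], [0, 0, 0], 0.6]])

```text
clock: 18.48
eef_pos: [0.4901, 0.3001, 0.1362]
tool_rot: [0.024, 1.0, 0.004, 0.006]
ft_force: [1.0, 0.8, 0.6]
grip_width: 0.0512
grasp_force: 0.0
```

Run:
```python
from h import *
st()
c=camera("wrist")
axis(c,"small_brush",.009)
for r in rect(c,"short_tray",.011):print(*r)
c=camera("top")
# seal from top view: contour of dark red
s=silhouettes("seal_stone",c)
for q in s[:2]:
    v,u=np.nonzero(q["region"]);p=ray(c,np.c_[u,v],.045)*1000
    print(q["conf"],q["bbox"],cv2.minAreaRect(p.astype(np.float32)))
print("knob",ray(c,[[382,202.4]],.053)*1000)
```

```text
t 18.48 p [490.1 300.1 136.2] close 87.3 z [ 0.012  0.007 -1.   ] j [ 0.55  0.43  0.02  1.15 -0.    0.6 ] F [1.  0.8 0.6] w 51.2 gf 0.0
small_brush 0.62 axis deg 177.1 mid [481.2 299. ] len 168.3 mean [477.2 299.2]
0.89 44345 [480.4 339.1] [154.4 208.4] 87.4 mean [465.1 340.5]
0.75 [371.1, 197.5, 390.8, 218.6] ((661.0103149414062, -122.56239318847656), (32.60508346557617, 39.988651275634766), 60.48286056518555)
knob [[ 665.83541218 -124.84512143]]
```

Emit:
drive_tool(increments=[[[14.4, -35.4, 0], [0, 0, -2.3], 0.6], [[14.4, -35.4, 0], [0, 0, -2.3], 0.6], [[14.4, -35.4, 0], [0, 0, -2.3], 0.6], [[14.4, -35.4, 0], [0, 0, -2.3], 0.6], [[14.4, -35.4, 0], [0, 0, -2.3], 0.6], [[14.4, -35.4, 0], [0, 0, -2.3], 0.6], [[14.4, -35.4, 0], [0, 0, -2.3], 0.6], [[14.4, -35.4, 0], [0, 0, -2.3], 0.6]])

```text
clock: 19.4
eef_pos: [0.6004, 0.0124, 0.1262]
tool_rot: [0.184, 0.983, -0.0, -0.002]
ft_force: [0.7, -0.1, 0.0]
grip_width: 0.0515
grasp_force: 0.0
```

Emit:
drive_tool(increments=[[[14.4, -35.4, 0], [0, 0, -2.3], 0.6], [[14.4, -35.4, 0], [0, 0, -2.3], 0.6], [[14.4, -35.4, 0], [0, 0, -2.3], 0.6], [[14.4, -35.4, 0], [0, 0, -2.3], 0.6], [[0, 0, 0], [0, 0, 0], 0.6], [[0, 0, 0], [0, 0, 0], 0.6]])

```text
clock: 19.9
eef_pos: [0.6579, -0.1297, 0.1253]
tool_rot: [0.263, 0.965, -0.0, -0.002]
ft_force: [-0.2, 2.3, -0.2]
grip_width: 0.0511
grasp_force: 0.0
```

Run:
```python
from h import *
st()
c=camera("wrist");save(c,"wrist7.png")
for q in silhouettes("seal_stone",c)[:2]:
    v,u=np.nonzero(q["region"]);print(q["conf"],q["bbox"],*[ray(c,np.c_[u,v],z).mean(0)*1000 for z in(.02,.045)])
def proj(x,y,z):
    q=np.array(c["K"])@(np.array(c["view"])@[x,y,z,1])[:3];return (q[:2]/q[2]).round(0)
print("pred knob",proj(.665,-.126,.055),"grasp line pt",proj(.665,-.126,.02))
```

```text
t 19.9 p [ 657.9 -129.7  125.3] close 59.5 z [-0.004  0.001 -1.   ] j [-0.19  0.64  0.35  1.28  0.    0.34] F [-0.2  2.3 -0.2] w 51.1 gf 0.0
0.76 [305.9, 219.4, 348.1, 271.6] [ 667.20312861 -127.38050956] [ 660.23375827 -123.86551474]
pred knob [326. 259.] grasp line pt [325. 244.]
```

View pics/wrist7.png

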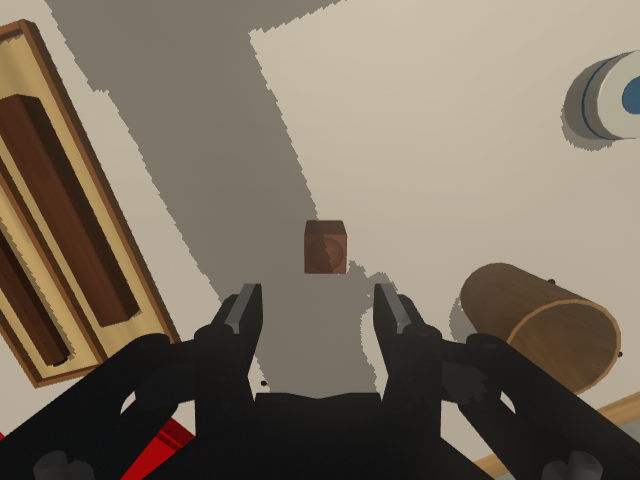

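The seal's knob shows at (327,254), about 2 mm from the predicted spot, with its faces square to the fingers. I'll grip it.

Emit:
drive_tool(increments=[[[3, 2, 0], [0, 0, 0.3], 0.6], [[3, 2, -15], [0, 0, 0], 0.6], [[0, 0, -35], [0, 0, 0], 0.6], [[0, 0, -35], [0, 0, 0], 0.6], [[0, 0, -18], [0, 0, 0], 0.6], [[0, 0, -8], [0, 0, 0], 0.6], [[0, 0, 0], [0, 0, 0], 0.6], [[0, 0, 0], [0, 0, 0], 0.6]])

```text
clock: 20.67
eef_pos: [0.6653, -0.1222, 0.0181]
tool_rot: [0.258, 0.966, 0.0, 0.0]
ft_force: [0.3, 0.3, 0.9]
grip_width: 0.0516
grasp_force: 0.0
```

Emit:
drive_tool(increments=[[[0, 0, 0], [0, 0, 0], 0], [[0, 0, 0], [0, 0, 0], 0], [[0, 0, 0], [0, 0, 0], 0], [[0, 0, 0], [0, 0, 0], 0], [[0, 0, 0], [0, 0, 0], 0], [[0, 0, 0], [0, 0, 0], 0], [[0, 0, 0], [0, 0, 0], 0]])

```text
clock: 21.25
eef_pos: [0.6668, -0.1237, 0.0202]
tool_rot: [0.259, 0.966, 0.0, 0.003]
ft_force: [-0.2, 0.6, 6.9]
grip_width: 0.0291
grasp_force: 60.3
```

```bash
python3 -c "
from h import *
st()"
```

```text
t 21.25 p [ 666.8 -123.7   20.2] close 60.0 z [ 0.005 -0.001 -1.   ] j [-0.18  0.73  0.23  1.06  0.    0.34] F [-0.2  0.6  6.9] w 29.1 gf 60.3
```

Emit:
drive_tool(increments=[[[0, 0, 10], [0, 0, 0], 0], [[0, 0, 30], [0, 0, 0], 0], [[0, 0, 38], [0, 0, 0], 0], [[-10.2, 38.1, 0], [0, 0, 2.1], 0], [[-10.2, 38.1, 0], [0, 0, 2.1], 0], [[-10.2, 38.1, 0], [0, 0, 2.1], 0], [[-10.2, 38.1, 0], [0, 0, 2.1], 0], [[-10.2, 38.1, 0], [0, 0, 2.1], 0]])

```text
clock: 21.92
eef_pos: [0.613, 0.0685, 0.096]
tool_rot: [0.169, 0.986, 0.0, 0.0]
ft_force: [2.0, 0.1, -1.5]
grip_width: 0.0286
grasp_force: 59.4
```

Emit:
drive_tool(increments=[[[-10.2, 38.1, 0], [0, 0, 2.1], 0], [[-10.2, 38.1, 0], [0, 0, 2.1], 0], [[-10.2, 38.1, 0], [0, 0, 2.1], 0], [[-10.2, 38.1, 0], [0, 0, 2.1], 0], [[-10.2, 38.1, 0], [0, 0, 2.1], 0], [[-10.2, 38.1, 0], [0, 0, 2.1], 0], [[-10.2, 38.1, 0], [0, 0, 2.1], 0], [[-10.2, 38.1, 0], [0, 0, 2.1], 0]])

```text
clock: 22.58
eef_pos: [0.5313, 0.3736, 0.0959]
tool_rot: [0.023, 1.0, 0.0, -0.0]
ft_force: [1.1, 0.0, -1.6]
grip_width: 0.0292
grasp_force: 59.4
```

Emit:
drive_tool(increments=[[[0, 0, 0], [0, 0, 0], 0], [[0, 0, 0], [0, 0, 0], 0], [[0, 0, 0], [0, 0, 0], 0]])

```text
clock: 22.83
eef_pos: [0.5318, 0.3718, 0.0954]
tool_rot: [0.024, 1.0, -0.0, -0.0]
ft_force: [-0.4, 0.6, -1.4]
grip_width: 0.0287
grasp_force: 59.7
```

Run:
```python
from h import *
st()
c=camera("wrist");save(c,"wrist8.png")
```

```text
t 22.83 p [531.8 371.8  95.4] close 87.3 z [-0.    -0.001 -1.   ] j [ 0.61  0.62  0.22  1.18 -0.    0.66] F [-0.4  0.6 -1.4] w 28.7 gf 59.7
```

View pics/wrist8.png

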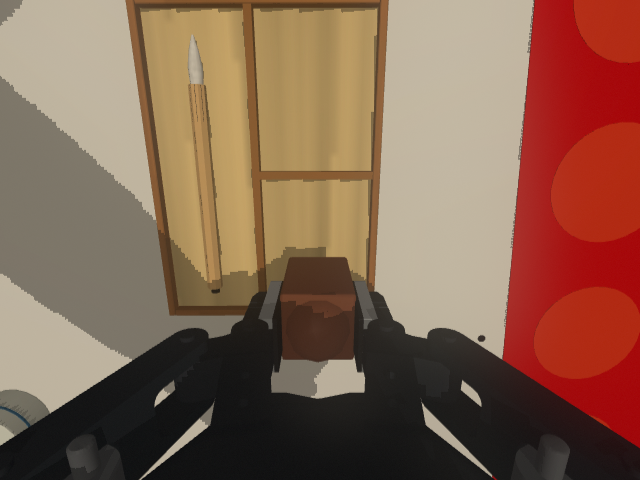

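The seal is above the far small compartment and the small brush lies in its slot. I'll lower the seal.

Emit:
drive_tool(increments=[[[2, 0, -25], [0, 0, 0], 0], [[0, 0, -22], [0, 0, 0], 0], [[0, 0, -12], [0, 0, 0], 0], [[0, 0, -6], [0, 0, 0], 0], [[0, 0, -4], [0, 0, 0], 0], [[0, 0, -2], [0, 0, 0], 0], [[0, 0, 0], [0, 0, 0], 0], [[0, 0, 0], [0, 0, 0], 0]])

```text
clock: 23.55
eef_pos: [0.535, 0.3723, 0.0255]
tool_rot: [0.024, 1.0, 0.001, 0.001]
ft_force: [-0.7, 0.3, -0.5]
grip_width: 0.0289
grasp_force: 59.8
```

Emit:
drive_tool(increments=[[[0, 0, -1], [0, 0, 0], 0], [[0, 0, 0], [0, 0, 0], 0], [[0, 0, 0], [0, 0, 0], 0]])

```text
clock: 23.8
eef_pos: [0.5348, 0.3725, 0.0243]
tool_rot: [0.024, 1.0, 0.001, 0.001]
ft_force: [0.5, 0.1, 1.4]
grip_width: 0.0288
grasp_force: 59.9
```

Emit:
drive_tool(increments=[[[0, 0, 0], [0, 0, 0], 0.45], [[0, 0, 0], [0, 0, 0], 0.45], [[0, 0, 0], [0, 0, 0], 0.45], [[0, 0, 0], [0, 0, 0], 0.45], [[0, 0, 15], [0, 0, 0], 0.5], [[0, 0, 35], [0, 0, 0], 0.5], [[0, 0, 40], [0, 0, 0], 1], [[0, 0, 0], [0, 0, 0], 1]])

```text
clock: 24.47
eef_pos: [0.5384, 0.3749, 0.1224]
tool_rot: [0.024, 1.0, 0.004, 0.006]
ft_force: [1.2, 1.2, 2.1]
grip_width: 0.0656
grasp_force: 0.0
```

Run:
```python
from h import *
st()
c=camera("scene");axis(c,"seal_stone",.03)
for r in rect(c,"seal_stone",.03):print(*r)
```

```text
t 24.47 p [538.4 374.9 122.4] close 87.3 z [ 0.012  0.008 -1.   ] j [ 0.61  0.6   0.26  1.22 -0.    0.66] F [1.2 1.2 2.1] w 65.6 gf 0.0
seal_stone 0.88 axis deg 124.7 mid [538.5 369.6] len 75.8 mean [538.  370.2]
0.88 477 [538.5 369.6] [41.9 75.9] 36.8 mean [538.  370.2]
```

Emit:
drive_tool(increments=[[[0, 0, 0], [0, 0, 0], 1], [[12, -22.4, 0], [0, 0, -5.6], 1], [[12, -22.4, 0], [0, 0, -5.6], 1], [[12, -22.4, 0], [0, 0, -5.6], 1], [[12, -22.4, 0], [0, 0, -5.6], 1], [[12, -22.4, 0], [0, 0, -5.6], 1], [[12, -22.4, 0], [0, 0, -5.6], 1], [[12, -22.4, 0], [0, 0, -5.6], 1]])

```text
clock: 25.28
eef_pos: [0.6174, 0.2136, 0.111]
tool_rot: [0.36, 0.933, -0.001, -0.002]
ft_force: [0.0, 0.2, -0.2]
grip_width: 0.0854
grasp_force: 0.0
```

Emit:
drive_tool(increments=[[[12, -22.4, 0], [0, 0, -5.6], 1], [[12, -22.4, 0], [0, 0, -5.6], 1], [[12, -22.4, 0], [0, 0, -5.6], 1], [[12, -22.4, 0], [0, 0, -5.6], 1], [[12, -22.4, 0], [0, 0, -5.6], 1], [[0, 0, 0], [0, 0, 0], 1], [[0, 0, 0], [0, 0, 0], 1]])

```text
clock: 25.87
eef_pos: [0.6775, 0.1014, 0.1109]
tool_rot: [0.574, 0.819, -0.001, -0.001]
ft_force: [0.1, 0.7, -0.0]
grip_width: 0.0857
grasp_force: 0.0
```

Run:
```python
from h import *
st()
c=camera("wrist");save(c,"wrist9.png")
im=cv2.cvtColor(c["image"],cv2.COLOR_RGB2HSV);m=((im[...,0]>95)&(im[...,0]<125)&(im[...,1]>110)).astype(np.uint8)
n,l,s,ce=cv2.connectedComponentsWithStats(m)
for i in range(1,n):
    if s[i,4]>150:print(s[i],ce[i],ray(c,[ce[i]],.032)*1000)
for q in silhouettes("paste_pot",c)[:2]:print(q["conf"],q["bbox"])
```

```text
t 25.87 p [677.5 101.4 110.9] close 20.0 z [-0.004 -0.    -1.   ] j [0.15 0.68 0.38 1.27 0.   1.37] F [ 0.1  0.7 -0. ] w 85.7 gf 0.0
0.78 [281.8, 198.5, 357.7, 284.8]
```

View pics/wrist9.png

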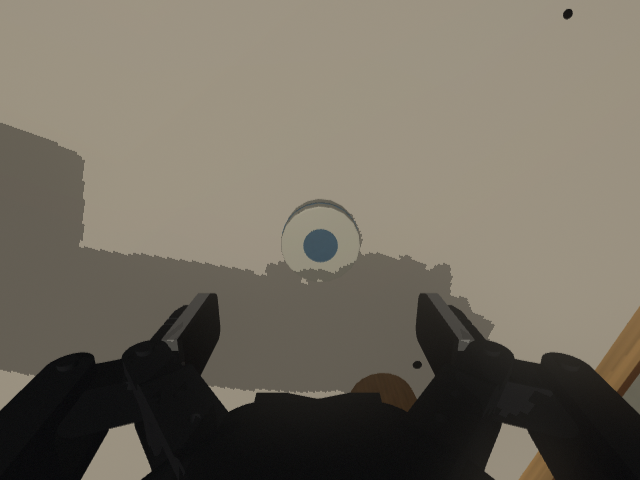

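The pot is centred between the fingers, with its blue spot at (320,245). The cup is well clear at (380,385).

Run:
```python
from h import *
c=camera("wrist");st();print(ray(c,[[320,245]],.032)*1000)
```

```text
t 26.02 p [677.1 104.  112.1] close 20.2 z [-0.002  0.    -1.   ] j [0.15 0.68 0.38 1.27 0.   1.37] F [ 0.1  0.  -0. ] w 85.3 gf 0.0
[[678.31268184 107.37215831]]
```

Emit:
drive_tool(increments=[[[1, 2, -25], [0, 0, 0], 1], [[0, 0, -33], [0, 0, 0], 1], [[0, 0, -28], [0, 0, 0], 1], [[0, 0, -14], [0, 0, 0], 1], [[0, 0, -8], [0, 0, 0], 1], [[0, 0, 0], [0, 0, 0], 1], [[0, 0, 0], [0, 0, 0], 1]])

```text
clock: 26.6
eef_pos: [0.6792, 0.1061, 0.0057]
tool_rot: [0.572, 0.82, 0.0, 0.0]
ft_force: [0.2, 0.1, 0.3]
grip_width: 0.0855
grasp_force: 0.0
```

Emit:
drive_tool(increments=[[[0, 0, 0], [0, 0, 0], 0.7], [[0, 0, 0], [0, 0, 0], 0.6], [[0, 0, 0], [0, 0, 0], 0.5], [[0, 0, 0], [0, 0, 0], 0.4], [[0, 0, 0], [0, 0, 0], 0.3], [[0, 0, 0], [0, 0, 0], 0.3], [[0, 0, 0], [0, 0, 0], 0.3]])

```text
clock: 27.18
eef_pos: [0.6808, 0.1054, 0.0078]
tool_rot: [0.573, 0.819, 0.001, 0.001]
ft_force: [-0.5, -0.1, 5.9]
grip_width: 0.0542
grasp_force: 64.4
```

Emit:
drive_tool(increments=[[[0, 0, 5], [0, 0, 0], 0.3], [[0, 0, 15], [0, 0, 0], 0.3], [[0, 0, 30], [0, 0, 0], 0.3], [[0, 0, 35], [0, 0, 0], 0.3], [[-12.4, 13.5, 5], [0, 0, -1.1], 0.3], [[-24.8, 27, 0], [0, 0, -2.3], 0.3], [[-24.8, 27, 0], [0, 0, -2.3], 0.3], [[-24.8, 27, 0], [0, 0, -2.3], 0.3]])

```text
clock: 27.85
eef_pos: [0.5915, 0.1999, 0.0956]
tool_rot: [0.63, 0.776, 0.0, 0.0]
ft_force: [-0.4, 0.1, -1.2]
grip_width: 0.0545
grasp_force: 63.6
```

Emit:
drive_tool(increments=[[[-24.8, 27, 0], [0, 0, -2.3], 0.3], [[-24.8, 27, 0], [0, 0, -2.3], 0.3], [[-24.8, 27, 0], [0, 0, -2.3], 0.3], [[-24.8, 27, 0], [0, 0, -2.3], 0.3], [[-24.8, 27, 0], [0, 0, -2.3], 0.3], [[-24.8, 27, 0], [0, 0, -2.3], 0.3], [[-12.4, 13.5, 0], [0, 0, -1], 0.3], [[0, 0, 0], [0, 0, 0], 0.3]])

```text
clock: 28.52
eef_pos: [0.4279, 0.3781, 0.0954]
tool_rot: [0.722, 0.692, -0.0, -0.001]
ft_force: [0.2, 0.1, -1.8]
grip_width: 0.0543
grasp_force: 63.5
```

Emit:
drive_tool(increments=[[[0, 0, 0], [0, 0, 0], 0.3], [[0, 0, 0], [0, 0, 0], 0.3]])

```text
clock: 28.68
eef_pos: [0.4315, 0.3747, 0.0954]
tool_rot: [0.724, 0.69, -0.0, 0.0]
ft_force: [0.1, -0.2, -2.0]
grip_width: 0.0543
grasp_force: 63.5
```

Run:
```python
from h import *
st()
c=camera("wrist");save(c,"wrist10.png")
```

```text
t 28.68 p [431.5 374.7  95.4] close -2.7 z [ 0.    -0.001 -1.   ] j [ 0.72  0.47 -0.03  1.07 -0.    2.33] F [ 0.1 -0.2 -2. ] w 54.3 gf 63.5
```

View pics/wrist10.png

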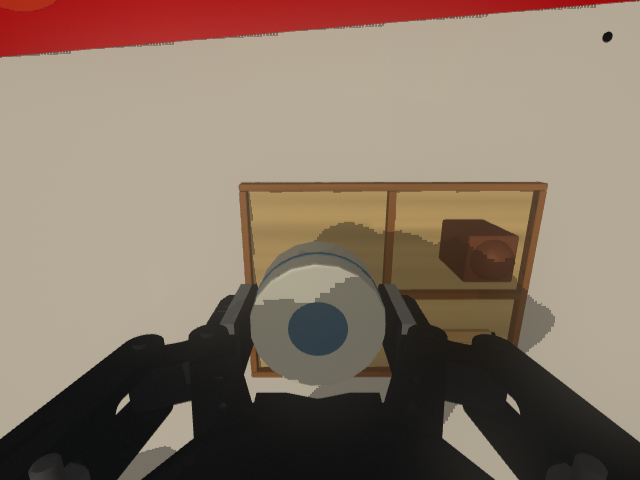

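The pot is held over the near compartment (columns 245–388), and the seal stands upright in its own at (480,250). I'll lower the pot gently.

Emit:
drive_tool(increments=[[[0.5, 1, -25], [0, 0, 0], 0.3], [[0, 0, -25], [0, 0, 0], 0.3], [[0, 0, -15], [0, 0, 0], 0.3], [[0, 0, -8], [0, 0, 0], 0.3], [[0, 0, -4], [0, 0, 0], 0.3], [[0, 0, -2], [0, 0, 0], 0.3], [[0, 0, 0], [0, 0, 0], 0.3], [[0, 0, 0], [0, 0, 0], 0.3]])

```text
clock: 29.4
eef_pos: [0.4326, 0.3766, 0.0173]
tool_rot: [0.724, 0.69, 0.001, 0.0]
ft_force: [0.3, -0.3, -1.2]
grip_width: 0.0538
grasp_force: 63.6
```

Emit:
drive_tool(increments=[[[0, 0, -1], [0, 0, 0], 0.3], [[0, 0, -1], [0, 0, 0], 0.3], [[0, 0, -0.5], [0, 0, 0], 0.3], [[0, 0, 0], [0, 0, 0], 0.3], [[0, 0, 0], [0, 0, 0], 0.3]])

```text
clock: 29.82
eef_pos: [0.4317, 0.3763, 0.014]
tool_rot: [0.724, 0.69, 0.0, 0.0]
ft_force: [0.9, 0.4, -2.0]
grip_width: 0.0544
grasp_force: 63.6
```

Emit:
drive_tool(increments=[[[0, 0, -0.7], [0, 0, 0], 0.3], [[0, 0, -0.6], [0, 0, 0], 0.3], [[0, 0, -0.6], [0, 0, 0], 0.3], [[0, 0, 0], [0, 0, 0], 0.3], [[0, 0, 0], [0, 0, 0], 0.3]])

```text
clock: 30.23
eef_pos: [0.4317, 0.3762, 0.0119]
tool_rot: [0.724, 0.69, -0.0, -0.0]
ft_force: [0.1, 1.1, -1.2]
grip_width: 0.0539
grasp_force: 63.8
```

Emit:
drive_tool(increments=[[[0, 0, -0.5], [0, 0, 0], 0.3], [[0, 0, -0.5], [0, 0, 0], 0.3], [[0, 0, 0], [0, 0, 0], 0.3], [[0, 0, 0], [0, 0, 0], 0.3]])

```text
clock: 30.57
eef_pos: [0.4317, 0.3762, 0.0118]
tool_rot: [0.724, 0.69, 0.0, 0.0]
ft_force: [-2.4, -2.2, 4.4]
grip_width: 0.0541
grasp_force: 64.5
```

The pot is on the floor of the compartment. I'll open just enough to release it and retreat.

Emit:
drive_tool(increments=[[[0, 0, 0.5], [0, 0, 0], 0.72], [[0, 0, 0], [0, 0, 0], 0.74], [[0, 0, 0], [0, 0, 0], 0.74], [[0, 0, 0], [0, 0, 0], 0.74], [[0, 0, 10], [0, 0, 0], 0.74], [[0, 0, 30], [0, 0, 0], 0.74], [[0, 0, 40], [0, 0, 0], 0.74], [[0, 0, 40], [0, 0, 0], 0.74]])

```text
clock: 31.23
eef_pos: [0.4308, 0.3754, 0.1323]
tool_rot: [0.724, 0.69, -0.001, -0.0]
ft_force: [1.2, 1.4, 1.5]
grip_width: 0.063
grasp_force: 0.0
```

Emit:
drive_tool(increments=[[[0, 0, 30], [0, 0, 0], 0.74], [[-20, -25, 20], [0, 0, 0], 0.74], [[-20, -25, 20], [0, 0, 0], 0.74], [[-10, -30, 0], [0, 0, 0], 0.74], [[-10, -30, 0], [0, 0, 0], 0.74], [[-10, -30, 0], [0, 0, 0], 0.74], [[0, 0, 0], [0, 0, 0], 0.74], [[0, 0, 0], [0, 0, 0], 0.74]])

```text
clock: 31.9
eef_pos: [0.3614, 0.2352, 0.2025]
tool_rot: [0.724, 0.689, 0.001, 0.0]
ft_force: [-0.3, -0.0, 0.4]
grip_width: 0.0629
grasp_force: 0.0
```

Run:
```python
from h import *
st()
c=camera("top");s=camera("scene")
a=cv2.resize(c["image"][190:350,110:540],(800,298));b=cv2.resize(s["image"][60:420,40:520],(396,297))
o=np.zeros((598,800,3),np.uint8);o[:298]=a;o[300:597,:396]=b;o[300:597,400:796]=cv2.resize(s["image"][80:200,350:510],(396,297))
cv2.imwrite("pics/fin.png",o[:,:,::-1])
```

```text
t 31.9 p [361.4 235.2 202.5] close -2.8 z [ 0.001  0.001 -1.   ] j [ 0.58  0.12 -0.22  1.23  0.    2.2 ] F [-0.3 -0.   0.4] w 62.9 gf 0.0
```

View pics/fin.png

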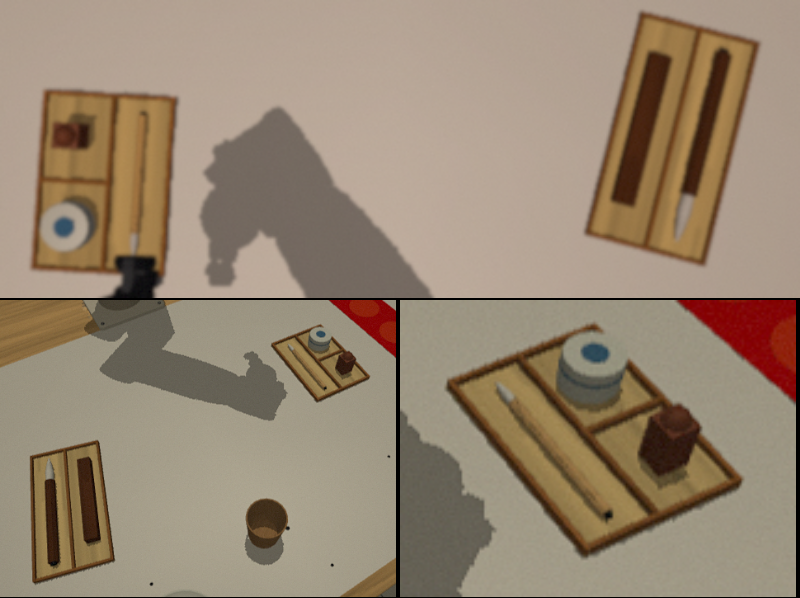

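The top view and the scene crops show all five things in their compartments, with the seal and pot upright. The cup hasn't moved and the arm is clear.

```bash
python3 -c "
from workcell import job_done
print(job_done())"
```

```text
the job is handed in; nothing more can be done
None
```

Both calligraphy kits are made up and handed in at about 32 s on the clock: all five things are in their compartments and let go of, with the seal and pot upright, the pot set down gently, and the cup left alone.

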